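# Power up the bench tester and hold it running

## Task

Start the bench tester in its proper order: first switch on the power strip by pressing down the raised half of its orange rocker (the half nearer the robot), then push in the blue button (it stays in), and last press the green button and keep it pressed: the program finishes while still holding green down. Do not press the red button, do not press a control before its turn, and neither lift nor push aside the tin, the small blue carton or the roll of tape lying nearby.

Things in the scene. Friction and masses are not known exactly. Their poses are not given: they have to be found in the camera images.
- strip: Ivory power strip, 63 x 259 x 36 mm, fixed to the bench; origin at the centre of its underside, y along its length, z up. Its casing is flat, 58 mm wide, 31 mm high. Its orange rocker, 24 mm along x and 12 mm along y, sits at x = 0, y = -79 mm; it pivots under its middle, about the strip's y.
- rocker_raised (a point): Top centre of the rocker's raised half when off: 36 mm above the bench, 6 mm to the -x side of the pivot; fixed to the strip, with its axes. Off, this half stands 5 mm above the casing, the other 2 to 3 mm; as this goes down the other rises 4 mm, so keep a wide fingertip off it: aim its centre about 10 mm further towards the strip's -x.
- strip_switch (a joint): Angle of the rocker: 0 = off (as found), 0.349 = fully on, when the outer edge of the pressed half is about 1 mm above the casing. Stays where it is left; needs about 3 to 5 N.
- box: Grey pushbutton enclosure with white lid, 94 x 210 x 58 mm, fixed to the bench; origin at the centre of its underside, y along its length, z up. Three buttons stand in a row along y, 62 mm apart, in any order of colour.
- blue_top (a point): Top centre of the blue button's cap (32 mm diameter, 16 mm above the lid, about 74 mm above the bench when out, inside a 41 mm steel bezel 7 mm high); moves with the cap.
- blue (a joint): Travel of the blue button, m: 0 = out (as found), 0.006 = fully in. No spring: it stays where it is pushed; needs about 2.5 N.
- green_top (a point): Top centre of the green button's cap, same size and height as the blue; moves with the cap.
- green (a joint): Travel of the green button, m: 0 = out, 0.006 = fully in. Spring return: 1.2 N at the start, 3.6 N fully in.
- red_top (a point): Top centre of the red button's cap, same size and height; not to be pressed.
- red (a joint): Travel of the red button, m: 0 = out, 0.006 = in; springs back.
- tin: Round yellow tin, 52 mm across, 24 mm high, loose, in front of the enclosure; origin at the centre of its underside. Leave it.
- carton: Small blue carton, 50 x 74 x 36 mm, loose, beyond the power strip; origin at the centre of its underside. Leave it.
- tape: Roll of black tape lying flat, 66 mm across, 18 mm high, loose, on the robot's side of the power strip; origin at the centre of its underside. Leave it.

How it is judged:
On the way, in this order (a step that is already met when the one before it is completed fails the run):
1. the power strip's rocker is on (value of joint strip_switch above 0.22 rad), for 0.1 s.
2. the blue button is in (value of joint blue above 0.0045 m), for 0.1 s.
3. the green button is pressed (value of joint green above 0.004 m), for 0.2 s.
At the end, for the whole second after the job is handed in: The rocker is on (past 0.22 rad of 0.349), blue is in (past 4.5 of 6 mm), green is still held down (past 4 of 6 mm) through the last second, and red is out (under 2 mm) (value of joint strip_switch above 0.22 rad and value of joint blue above 0.0045 m and value of joint green above 0.004 m and value of joint red below 0.002 m); the arm keeps its last pose, push and grip.
It fails at once if the red button is pressed (2 mm) (value of joint red above 0.002 m).
It fails at once if blue is pressed (2 mm) while the power strip is off (value of joint blue above 0.002 m and value of joint strip_switch below 0.17 rad).
It fails at once if green is pressed (2 mm) while blue is not in or the strip is off (value of joint green above 0.002 m and (value of joint blue below 0.004 m or value of joint strip_switch below 0.17 rad)).
It fails at once if the tin, carton or tape is lifted (15 mm) or pushed aside (25 mm) (height (world z) of any of tin, carton, tape above 0.015 m or distance of any of tin, carton, tape from where it was at the start of the episode above 0.025 m).
It also fails if it takes over 42 s, if anything falls off the work surface, if the arm or the gripper's body presses on something with over 40 N, if the wrist force passes 120 N, or if a joint passes its speed limit or range.

## Robot

A 7-joint arm with a two-finger parallel gripper is mounted at the origin on a cart in front of the work surface, level with it; the furniture and walls round the work are solid. World frame = base frame: x ahead of the robot, y to its left, z up, the work surface at z = 0. Lengths are in m, angles in rad, forces in N, time in s.
With the tool pointing down it reaches from about 0.425 to 1.025 m from the base axis. Payload 9.4 kg.
Tool frame: the origin (TCP) lies on the centre line of the jaws, within the pads' length; the fingertips stand 19 mm ahead of it and the grasp point (between the pads) is the TCP (manip.tip_reach is the distance from the TCP to the fingertips, in m); z points along the fingers, y is the line along which they close (so a half turn about z gives the same grasp; the last joint's range is limited). The gripper opens to 85 mm and grips with 20 to 120 N. Pads are 22 mm wide; open, the fingers measure 114 mm over their backs; the gripper's body (76 mm by 85 mm) begins 54 mm behind the grasp point. The pads swing forward as they close: fully open they stand 13 mm farther back than shut.
Start: joints at [1.159, 0.599, -0.003, 1.599, 0.002, 0.943, -0.08], TCP at [0.238, -0.685, 0.222] pointing down, gripper open.
Joint ranges: [-2.57, 2.57], [-0.35, 1.97], [-1.29, 1.29], [0.11, 2.56], [-1.05, 4.19], [0.11, 1.86], [-2.63, 2.63]. Speed limits (rad/s): [2.22, 2.22, 3.01, 3.01, 3.14, 3.14, 3.14].

## Interface

Orientations are given as [roll, pitch, yaw] about the fixed x, y, z axes, in that order (R = Rz(yaw) Ry(pitch) Rx(roll)).
In Python, from rig import manip gives the robot as it stands. The module is installed in compiled form; this text tells all that it offers.
- The arm moves only by the tool step_arm, never from a script. Its argument "deltas" is one flat list of numbers, 7 for each row, row after row: the shift along the tool's x, y, z each as a share of 2 cm, from -1 to 1, then the turn, a rotation vector about the tool's x, y, z each as a share of 5 degrees, from -1 to 1, then the opening, from -1 (shut) to 1 (fully open). In form: [tx, ty, tz, wx, wy, wz, fingers, tx, ty, tz, wx, wy, wz, fingers, ...]. A call has 1 to 5 rows; each row shifts and turns the commanded pose from where the row before left it, along the tool's axes as they then stand; what a row does not reach is not made up. A row lasts 1/12 s, in which the tool goes at most 41.7 mm and 7.16 degrees, less where a joint would pass 70% of its speed; a pose out of reach is approached as far as the arm can. A call with a number of a shift or a turn outside -1 to 1 is refused whole. A call with a gripper value outside its range is refused whole. The fingers move at their own pace and stop on an object; "force" is the grip in N (left out, the last holds). Time passes only in rows, so rows that do not move let the fingers close. It gives the time, the measured TCP pose, the force, the opening and the grip force at its end, in the units of the state.
- manip.observe(): the state, without advancing time (a new reading comes with each control period).
- manip.snapshot(name): name is "scene" or "top"; returns (picture, depth): 420x560x3 uint8, blue, green, red; 420x560 float32, m along the optical axis (not along the pixel's ray), 0 where there is no reading.
- manip.calibration(name): a dict with "fovy" (degrees; the focal length in pixels is half the picture's height over the tangent of half this angle, whatever the lens; pixels are square), "cx", "cy" (the principal point, pixels), "k1" (the pictures are not rectified: a ray, as slopes to the right and down, at radius r is drawn at 1 + k1 r^2 times it, then the intrinsics apply), "camera_from_world" (4x4, takes a point from world to camera coordinates). Camera axes: x right, y down, z forward; pixel columns grow to the right and rows downward; lengths in m; the calibration is good to about 2 mm. A picture is of the moment at which its call begins. calibration takes no time and is no camera call.
- manip.finish_job(): hands the job in; it is judged then, once.
Trained networks look in the newest picture that a camera, given by its name, has taken for a name from the list of things; names that differ only in an ending like _2 or _b are one class to them, and where a whole thing is asked for, a point or a joint stands for the part that bears it (a point fixed in the world has none). Each returns a list of dicts, best first, with "score" (0 to 1); they miss things now and then, are a little off and sometimes report something else, mostly with a low value. They report only what shows in the picture. A call takes as long as a camera call.
- manip.recognise(camera, label): "rect" ([left, top, width, height] in pixels, round what is visible of it).
The state is a dict: "t": time; "joint_positions": joint angles; "qd": joint speeds; "tau": joint torques, N m; "tcp_pos": TCP position; "tcp_rot": TCP orientation; "ft_force": force on the tool from outside, world axes, zero at the start; "ft_torque": the same for the moment, N m; "finger_gap": finger opening in m; "grasp_force": force on a finger pad.
Only numpy, scipy, OpenCV 4.12 (cv2) and the standard library are available. Lean on these libraries where they do the work, as an engineer would, in place of code of your own. Each camera call takes 0.05 s, during which the arm holds its last target. There are 200 camera calls.

## Working session

There is one attempt and no reset: what is moved stays moved. The work goes in short steps, Python scripts to look and compute and a tool call to move; the robot and the scene stay as the last step left them, time stands still between calls to the robot, and variables do not carry over. Pictures are saved under pics/ and viewed, at most 10 in all, crops included, and the job is handed in when it is done.

Besides the shell and the picture viewer there is one more tool, called as name(argument=value, ...), one argument or row to a line, values as JSON. step_arm: Moves the arm, as the interface text tells. Shift numbers are shares of 2 cm and turn numbers shares of 5 degrees, none past 1 either way. Its arguments: {"type":"object","properties":{"deltas":{"type":"array","items":{"type":"number"}},"force":{"type":"number"}},"required":["deltas"]}

```bash
mkdir -p pics
cat > h.py <<'E'
import numpy as np, cv2
from rig import manip
def ray2world(cam,u,v,d):
    c=manip.calibration(cam); f=210/np.tan(np.radians(c["fovy"])/2)
    K=np.array([[f,0,c["cx"]],[0,f,c["cy"]],[0,0,1]])
    p=cv2.undistortPointsIter(np.array([[[u,v]]],float),K,np.array([c["k1"],0,0,0.]),None,None,(3,50,1e-9))[0,0]
    P=np.array([p[0]*d,p[1]*d,d,1]); return (np.linalg.inv(c["camera_from_world"])@P)[:3]
def atz(cam,u,v,z):
    a=ray2world(cam,u,v,.1);b=ray2world(cam,u,v,1.); return a+(b-a)*(z-a[2])/(b[2]-a[2])
E
python3 - <<'E'
from h import *
s=manip.observe();print(s["tcp_pos"],s["tcp_rot"],s["finger_gap"])
for c in("top","scene"):
    im,d=manip.snapshot(c);cv2.imwrite(f"pics/{c}0.png",im);np.save(f"pics/{c}0.npy",d)
    print(c,np.linalg.inv(manip.calibration(c)["camera_from_world"])[:3,3].round(2))
    for n,z in(("strip",.031),("rocker_raised",.036),("box",.058),("blue_top",.074),("green_top",.074),("red_top",.074),("tin",.024),("carton",.036),("tape",.018)):
        for r in manip.recognise(c,n)[:2]:
            x,y,w,h=r["rect"];print(n,round(r["score"],2),np.round(r["rect"]),atz(c,x+w/2,y+h/2,z).round(4))
E
```

```text
[ 0.23801726 -0.68429114  0.22152214] [-3.14002822e+00  1.53660010e-04  3.34827139e-01] 0.08521828820829484
top [ 0.3  -0.05  1.09]
strip 0.86 [313. 181. 114.  60.] [ 0.4882 -0.2369  0.031 ]
rocker_raised 0.63 [311. 182. 114.  57.] [ 0.4906 -0.2322  0.036 ]
box 0.62 [158. 144. 115.  73.] [0.5509 0.0897 0.058 ]
blue_top 0.69 [232. 165.  18.  12.] [0.5664 0.0354 0.074 ]
green_top 0.52 [173. 178.  17.  16.] [0.5372 0.1581 0.074 ]
red_top 0.49 [202. 170.  17.  14.] [0.554  0.0982 0.074 ]
tin 0.61 [192. 216.  26.  28.] [0.4525 0.1137 0.024 ]
carton 0.93 [349. 152.  37.  35.] [ 0.5797 -0.2343  0.036 ]
tape 0.69 [354. 238.  38.  35.] [ 0.3955 -0.2417  0.018 ]
scene [0.15 0.41 0.79]
strip 0.69 [291. 134.  46.  70.] [ 0.4907 -0.2097  0.031 ]
rocker_raised 0.87 [293. 135.  48.  69.] [ 0.4806 -0.2109  0.036 ]
rocker_raised 0.59 [236. 262.  24.  24.] [0.4468 0.1246 0.036 ]
box 0.76 [176. 197.  80. 104.] [0.5315 0.1246 0.058 ]
blue_top 0.42 [218. 204.  14.  14.] [0.5692 0.0434 0.074 ]
green_top 0.75 [194. 250.  15.  15.] [0.5331 0.1642 0.074 ]
red_top 0.73 [208. 228.  16.  13.] [0.5451 0.1027 0.074 ]
tin 0.56 [238. 259.  23.  28.] [0.4508 0.1178 0.024 ]
tape 0.56 [339. 171.  24.  24.] [ 0.3946 -0.2328  0.018 ]
```

Run:
```python
from h import *
im=cv2.imread("pics/top0.png");cv2.imwrite("pics/crop0.png",cv2.resize(im[135:285,150:430],None,fx=2.85,fy=2.85,interpolation=cv2.INTER_CUBIC)[:600,:800])
def cen(c,im,lo,hi,z,box):
    x0,y0,x1,y1=box;h=cv2.cvtColor(im,cv2.COLOR_BGR2HSV)[y0:y1,x0:x1]
    m=cv2.inRange(h,np.array(lo),np.array(hi));n,l,s,ce=cv2.connectedComponentsWithStats(m)
    for i in range(1,n):
        if s[i,4]>8:print(c,lo,s[i].tolist(),(ce[i]+[x0,y0]).round(1),atz(c,ce[i][0]+x0,ce[i][1]+y0,z).round(4))
top,sc=im,cv2.imread("pics/scene0.png")
for c,i,b1,b2 in(("top",top,(305,170,430,245),(160,140,275,220)),("scene",sc,(285,130,340,210),(176,195,257,300))):
    print("rocker");cen(c,i,(5,120,90),(20,255,255),.034,b1)
    print("blue");cen(c,i,(100,120,50),(130,255,255),.074,b2)
    print("green");cen(c,i,(45,80,50),(90,255,255),.074,b2)
    print("red");cen(c,i,(0,140,50),(8,255,255),.074,b2)
# strip casing from depth
d=np.load("pics/top0.npy");pts=[]
for v in range(170,250):
    for u in range(300,435):
        if d[v,u]>0:
            p=ray2world("top",u,v,d[v,u])
            if .024<p[2]<.042 and .42<p[0]<.54: pts.append(p[:2])
r=cv2.minAreaRect(np.array(pts,np.float32));print(len(pts),r,np.array(pts).mean(0))
```

```text
rocker
top (5, 120, 90) [98, 22, 8, 11, 60] [406.4 197.1] [ 0.5188 -0.3164  0.034 ]
blue
top (100, 120, 50) [72, 23, 14, 13, 147] [238.8 168.9] [0.5719 0.04   0.074 ]
green
top (45, 80, 50) [15, 39, 14, 14, 162] [181.4 185.4] [0.5377 0.1586 0.074 ]
red
top (0, 140, 50) [44, 31, 14, 13, 148] [210.1 177. ] [0.555  0.0992 0.074 ]
rocker
scene (5, 120, 90) [37, 10, 9, 4, 30] [326.3 141.2] [ 0.516  -0.3154  0.034 ]
blue
scene (100, 120, 50) [43, 11, 13, 12, 116] [225.1 211.5] [0.5687 0.0443 0.074 ]
green
scene (45, 80, 50) [19, 55, 14, 14, 158] [201.5 256.8] [0.5349 0.1625 0.074 ]
red
scene (0, 140, 50) [31, 33, 14, 12, 133] [213.8 233.4] [0.5515 0.1036 0.074 ]Traceback (most recent call last):
  File "<stdin>", line 19, in <module>
  File "h.py", line 4, in ray2world
    c=manip.calibration(cam); f=210/np.tan(np.radians(c["fovy"])/2)
ValueError: time passes only in moves, steps and waits
```

View pics/crop0.png

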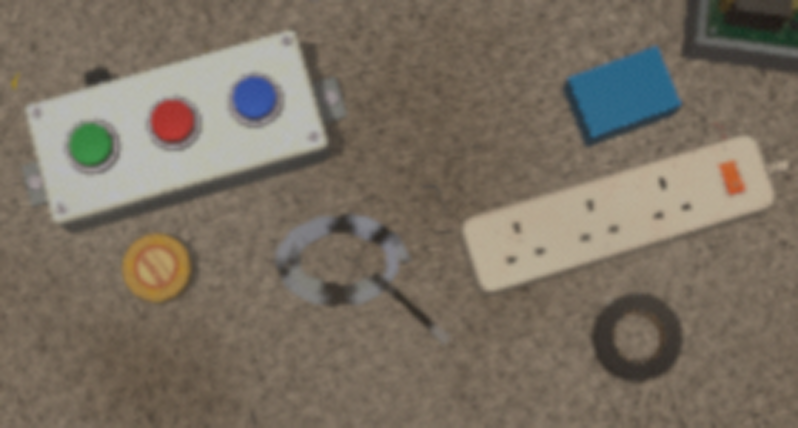

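The crop shows green at (92,145), red at (173,120), blue at (255,98), and the rocker at (733,178) on the strip's right end. The tape and the tin are well clear of these. The strip's yaw is about 16°, close to the tool's yaw.

step_arm(
  deltas=[1,-0.7,0,0,0,0,-1,1,-0.7,0,0,0,0,-1,1,-0.7,0,0,0,0,-1,1,-0.7,0,0,0,0,-1,1,-0.7,0,0,0,0,-1],
  force=40,
)

```text
t: 1.42
tcp_pos: [0.3102, -0.5848, 0.2224]
tcp_rot: [3.141, -0.0, 0.335]
ft_force: [-0.4, 0.7, -0.6]
finger_gap: 0.0257
grasp_force: 0.0
```

step_arm(
  deltas=[1,-0.7,0,0,0,0,-1,1,-0.7,0,0,0,0,-1,1,-0.7,0,0,0,0,-1,1,-0.7,0,0,0,0,-1,1,-0.7,0,0,0,0,-1],
)

```text
t: 1.83
tcp_pos: [0.3817, -0.4858, 0.2225]
tcp_rot: [3.141, -0.0, 0.335]
ft_force: [0.6, 0.3, 0.1]
finger_gap: 0.0001
grasp_force: 0.0
```

Run:
```python
from h import *
im=cv2.imread("pics/top0.png")
c=manip.calibration("top");f=210/np.tan(np.radians(c["fovy"])/2)
K=np.array([[f,0,c["cx"]],[0,f,c["cy"]],[0,0,1]]);T=np.linalg.inv(c["camera_from_world"])
d=np.load("pics/top0.npy");vv,uu=np.mgrid[:420,:560]
p=cv2.undistortPointsIter(np.stack([uu,vv],-1).reshape(-1,1,2).astype(float),K,np.array([c["k1"],0,0,0.]),None,None,(3,50,1e-9)).reshape(420,560,2)
W=np.concatenate([p*d[...,None],d[...,None]],-1)@T[:3,:3].T+T[:3,3]
def rect(n,zl,zh,xl,xh,yl,yh):
    m=(d>0)&(W[...,2]>zl)&(W[...,2]<zh)&(W[...,0]>xl)&(W[...,0]<xh)&(W[...,1]>yl)&(W[...,1]<yh)
    q=W[m];print(n,len(q),cv2.minAreaRect(q[:,:2].astype(np.float32)),q.mean(0).round(4),q[:,2].max())
rect("strip",.024,.042,.42,.545,-.38,-.09)
rect("lid",.05,.066,.46,.64,-.03,.22)
rect("far",.03,.4,.58,.9,-.6,-.27)
s=manip.observe();print(s["tcp_pos"],s["tcp_rot"],s["t"],manip.tip_reach)
```

```text
strip 2907 ((0.4952981472015381, -0.23701508343219757), (0.060077641159296036, 0.2471674084663391), 16.738126754760742) [ 0.4922 -0.2284  0.0306] 0.0380004152315363
lid 3736 ((0.5564939379692078, 0.10014200955629349), (0.09616374224424362, 0.21150217950344086), 15.984156608581543) [0.5539 0.0985 0.0583] 0.06599551219416933
far 3163 ((0.7383744716644287, -0.3873290419578552), (0.18700015544891357, 0.362838476896286), 75.9035873413086) [ 0.7565 -0.4096  0.0665] 0.21826413781436982
[ 0.38173187 -0.48584438  0.22254161] [ 3.14129293e+00 -7.94679743e-05  3.34780651e-01] 1.8333 0.019
```

step_arm(
  deltas=[0.93,-0.65,0.5,0,0,0,-1,0.93,-0.65,0.5,0,0,0,-1,0.93,-0.65,0.5,0,0,0,-1,0.93,-0.65,0.5,0,0,0,-1,0.93,-0.65,0.9,0,0,0,-1],
)

```text
t: 2.25
tcp_pos: [0.4488, -0.3946, 0.1653]
tcp_rot: [3.139, -0.002, 0.335]
ft_force: [1.1, -0.2, -1.3]
finger_gap: -0.0001
grasp_force: 0.0
```

step_arm(
  deltas=[0.93,-0.65,0.9,0,0,0,-1,0.93,-0.65,0.9,0,0,0,-1,0.93,-0.65,0.9,0,0,0,-1,0.93,-0.65,0.9,0,0,0,-1,0,0,0.2,0,0,0.5,-1],
)

```text
t: 2.67
tcp_pos: [0.5032, -0.316, 0.0858]
tcp_rot: [-3.138, -0.0, 0.298]
ft_force: [-0.1, 1.3, -0.6]
finger_gap: -0.0001
grasp_force: 0.0
```

Run:
```python
from h import *
o=[]
for c,(u,v) in(("top",(400,200)),("scene",(325,145))):
    im,d=manip.snapshot(c);o.append(cv2.resize(im[v-45:v+45,u-60:u+60],(400,300),interpolation=cv2.INTER_CUBIC))
cv2.imwrite("pics/c1.png",np.hstack(o))
s=manip.observe();print(s["tcp_pos"],s["tcp_rot"],s["t"])
```

```text
[ 0.50103323 -0.31989249  0.08718618] [-3.14004156e+00  1.33308420e-03  2.92702090e-01] 2.7667
```

View pics/c1.png

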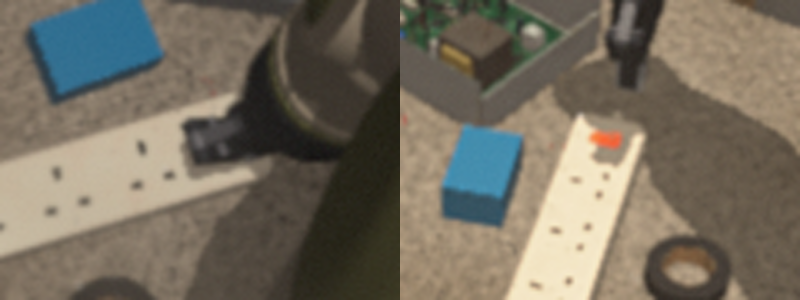

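The left half shows the fingers over the rocker end of the strip. The right half shows the tip above and behind the orange rocker, as planned, so I'll lower it.

step_arm(
  deltas=[0,0,1,0,0,0,-1,0,0,0.3,0,0,0,-1,0,0,0.1,0,0,0,-1,0,0,0.1,0,0,0,-1,0,0,0.1,0,0,0,-1],
)

```text
t: 3.18
tcp_pos: [0.5007, -0.322, 0.057]
tcp_rot: [3.141, -0.0, 0.291]
ft_force: [-0.9, -0.3, 0.0]
finger_gap: 0.0001
grasp_force: 0.0
```

step_arm(
  deltas=[0,0,0.1,0,0,0,-1,0,0,0.1,0,0,0,-1,0,0,0,0,0,0,-1],
)

```text
t: 3.43
tcp_pos: [0.5007, -0.3213, 0.0524]
tcp_rot: [3.142, -0.0, 0.291]
ft_force: [-0.0, -0.0, -0.2]
finger_gap: -0.0001
grasp_force: 0.0
```

step_arm(
  deltas=[0,0,0.05,0,0,0,-1],
)

```text
t: 3.52
tcp_pos: [0.5009, -0.3214, 0.0516]
tcp_rot: [3.141, -0.0, 0.291]
ft_force: [-0.1, -0.2, 0.0]
finger_gap: 0.0001
grasp_force: 0.0
```

step_arm(
  deltas=[0,0,0.05,0,0,0,-1],
)

```text
t: 3.6
tcp_pos: [0.5009, -0.3213, 0.0505]
tcp_rot: [3.141, -0.0, 0.291]
ft_force: [0.6, 0.2, -0.1]
finger_gap: -0.0001
grasp_force: 0.0
```

Run:
```python
from h import *
o=[]
for c,(u,v) in(("top",(400,200)),("scene",(325,145))):
    im,d=manip.snapshot(c);o.append(cv2.resize(im[v-30:v+30,u-40:u+40],(400,300),interpolation=cv2.INTER_CUBIC))
cv2.imwrite("pics/c2.png",np.hstack(o))
s=manip.observe();print(s["tcp_pos"],s["ft_force"],s["t"])
```

```text
[ 0.50069461 -0.32127001  0.05029282] [-0.39211198  0.11110287  0.55608581] 3.7
```

View pics/c2.png

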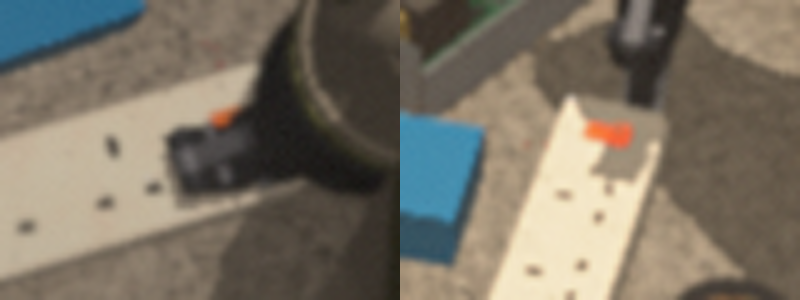

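In the right half, the rocker at (610,133) is unobstructed and the fingertip ends at about (645,105), so the tip is off to the strip's -y side. I'll compare this with the projected tip.

```bash
cat >> h.py <<'E'
def proj(cam,P):
    c=manip.calibration(cam); f=210/np.tan(np.radians(c["fovy"])/2);M=c["camera_from_world"]
    q=M@np.append(P,1.);a=q[:2]/q[2];a=a*(1+c["k1"]*(a@a));return a*f+[c["cx"],c["cy"]]
E
python3 - <<'E'
from h import *
s=manip.observe();p=np.array(s["tcp_pos"]);y=s["tcp_rot"][2]
ex=np.array([np.cos(y),np.sin(y),0]);ey=np.array([-np.sin(y),np.cos(y),0])
off=dict(top=(360,170,0),scene=(285,115,400))
for c in("scene","top"):
    u,v,o=off[c]
    for n,P in(("tip",p-[0,0,.019]),("tip+x",p+.011*ex-[0,0,.019]),("tip-x",p-.011*ex-[0,0,.019]),("tip+y",p+.011*ey-[0,0,.019]),("pivot",np.array([.5175,-.316,.034]))):
        q=proj(c,P);print(c,n,((q-[u,v])*5+[o,0]).round())
print(atz("scene",285+245/5,115+105/5,.031),atz("scene",285+245/5,115+105/5,.045))
E
```

```text
scene tip [636. 140.]
scene tip+x [616. 135.]
scene tip-x [656. 144.]
scene tip+y [631. 153.]
scene pivot [605. 129.]
top tip [244. 178.]
top tip+x [235. 154.]
top tip-x [252. 202.]
top tip+y [220. 185.]
top pivot [231. 138.]
[ 0.51052303 -0.34832952  0.031     ] [ 0.50389214 -0.33424896  0.045     ]
```

Run:
```python
from h import *
im,d=manip.snapshot("scene")
for u in (330,332,334,336):
    print(u)
    for v in range(122,150,2):
        print(v,im[v,u].tolist(),ray2world("scene",u,v,d[v,u]).round(3).tolist() if d[v,u]>0 else 0)
im=im[100:160,290:370];cv2.imwrite("pics/c3.png",cv2.resize(im,(800,600),interpolation=cv2.INTER_CUBIC))
```

```text
330
122 [110, 116, 123] [0.485, -0.263, 0.153]
124 [64, 68, 73] [0.483, -0.26, 0.15]
126 [40, 45, 50] [0.487, -0.268, 0.136]
128 [50, 56, 62] [0.496, -0.289, 0.11]
130 [69, 75, 83] [0.506, -0.31, 0.084]
132 [68, 75, 80] [0.506, -0.312, 0.075]
134 [67, 73, 81] [0.505, -0.311, 0.069]
136 [101, 117, 130] [0.505, -0.311, 0.062]
138 [119, 142, 163] [0.514, -0.331, 0.035]
140 [85, 120, 223] [0.508, -0.321, 0.038]
142 [70, 105, 232] [0.506, -0.318, 0.035]
144 [102, 126, 178] [0.503, -0.313, 0.033]
146 [120, 143, 158] [0.499, -0.306, 0.033]
148 [122, 145, 160] [0.496, -0.302, 0.03]
332
122 [117, 123, 131] [0.481, -0.266, 0.153]
124 [69, 73, 77] [0.48, -0.264, 0.149]
126 [42, 46, 52] [0.48, -0.267, 0.14]
128 [36, 39, 45] [0.492, -0.292, 0.11]
130 [39, 44, 47] [0.498, -0.306, 0.09]
132 [39, 44, 49] [0.497, -0.305, 0.084]
134 [39, 41, 46] [0.497, -0.307, 0.076]
136 [83, 96, 105] [0.498, -0.309, 0.067]
138 [121, 144, 159] [0.509, -0.334, 0.035]
140 [117, 139, 161] [0.506, -0.329, 0.033]
142 [116, 139, 157] [0.501, -0.32, 0.035]
144 [119, 142, 156] [0.499, -0.316, 0.032]
146 [119, 142, 159] [0.49
[... 496 characters left out ...]
144, 172, 191] [0.492, -0.315, 0.037]
146 [144, 172, 192] [0.49, -0.313, 0.032]
148 [165, 197, 219] [0.488, -0.308, 0.03]
336
122 [66, 70, 74] [0.474, -0.272, 0.152]
124 [47, 51, 55] [0.469, -0.263, 0.154]
126 [40, 44, 49] [0.47, -0.267, 0.145]
128 [36, 42, 46] [0.474, -0.278, 0.129]
130 [56, 60, 65] [0.48, -0.292, 0.109]
132 [69, 73, 79] [0.488, -0.31, 0.085]
134 [75, 80, 85] [0.488, -0.311, 0.077]
136 [93, 101, 107] [0.489, -0.316, 0.066]
138 [117, 136, 151] [0.502, -0.344, 0.032]
140 [121, 144, 161] [0.497, -0.336, 0.032]
142 [124, 147, 164] [0.494, -0.33, 0.032]
144 [158, 191, 210] [0.49, -0.323, 0.032]
146 [132, 158, 177] [0.485, -0.313, 0.034]
148 [112, 133, 148] [0.485, -0.316, 0.024]
```

View pics/c3.png

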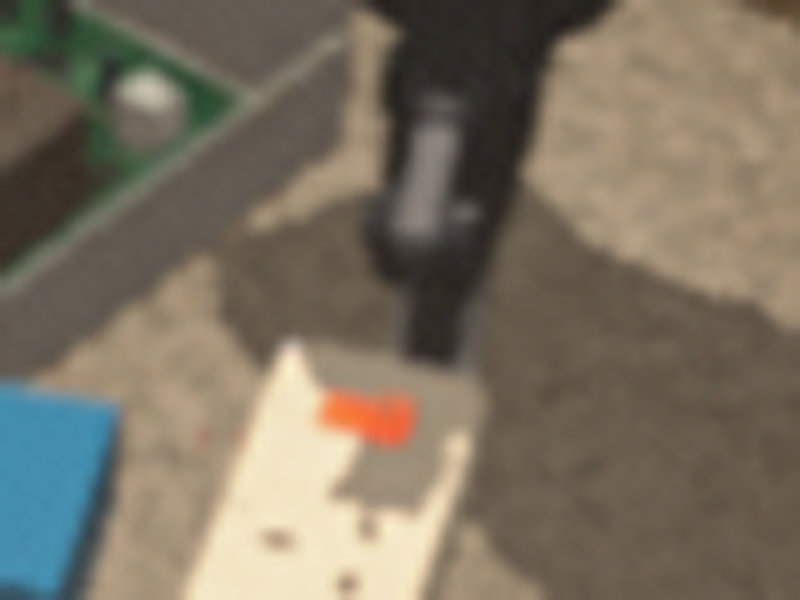

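The fingertip (at about (440,365), depth z ≈ 0.066) is still about 30 mm above the casing, well short of where tip_reach puts it. It's also about 3 mm too far towards -x. I'll go on down, guided by contact.

step_arm(
  deltas=[0.15,0,0.5,0,0,0,-1,0,0,0.3,0,0,0,-1,0,0,0.1,0,0,0,-1,0,0,0.1,0,0,0,-1],
)

```text
t: 4.08
tcp_pos: [0.5033, -0.3201, 0.0294]
tcp_rot: [-3.141, 0.001, 0.291]
ft_force: [0.0, -0.5, 0.0]
finger_gap: -0.0002
grasp_force: 0.0
```

Run:
```python
from h import *
im,d=manip.snapshot("scene")
for u in (331,333,335):
    print(u,[ray2world("scene",u,v,d[v,u]).round(3).tolist() if d[v,u]>0 else 0 for v in range(134,150,2)])
im=im[110:155,300:360];cv2.imwrite("pics/c4.png",cv2.resize(im,(800,600),interpolation=cv2.INTER_CUBIC))
print(manip.observe()["joint_positions"])
```

```text
331 [[0.487, -0.279, 0.103], [0.5, -0.307, 0.068], [0.499, -0.307, 0.061], [0.498, -0.306, 0.055], [0.504, -0.32, 0.034], [0.499, -0.312, 0.035], [0.496, -0.305, 0.035], [0.492, -0.299, 0.035]]
333 [[0.48, -0.277, 0.107], [0.495, -0.308, 0.069], [0.493, -0.307, 0.064], [0.494, -0.31, 0.054], [0.495, -0.314, 0.043], [0.496, -0.318, 0.032], [0.492, -0.311, 0.032], [0.488, -0.304, 0.033]]
335 [[0.477, -0.282, 0.105], [0.48, -0.289, 0.091], [0.491, -0.314, 0.06], [0.491, -0.315, 0.052], [0.492, -0.319, 0.041], [0.492, -0.32, 0.033], [0.488, -0.313, 0.033], [0.485, -0.31, 0.029]]
[ 4.70433373e-01  7.13294461e-01  1.58957319e-03  2.03158879e+00
 -2.58093985e-03  3.98031769e-01 -8.05457563e-01]
```

View pics/c4.png

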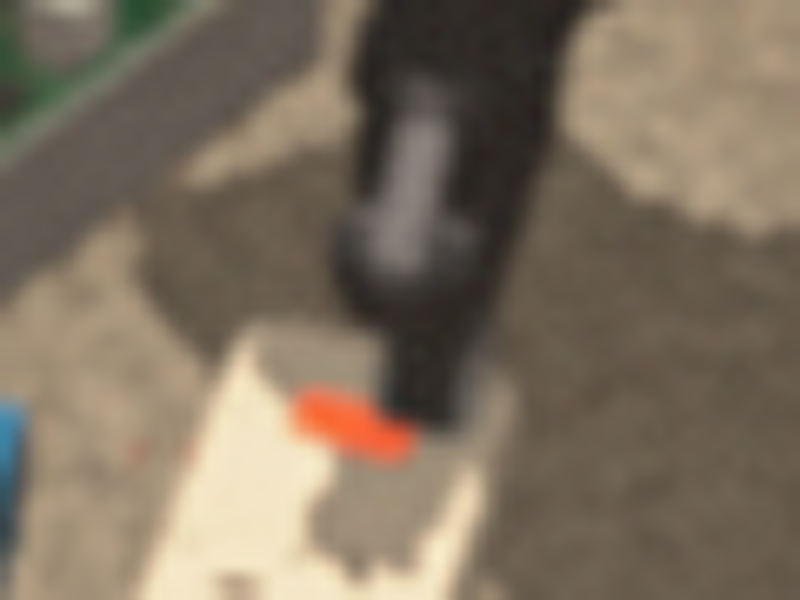

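The tip bottom is at about (430,420), z ≈ 0.044, and overlaps the rocker's near end by only a few mm. I'll shift 3 mm further in +x and keep lowering.

step_arm(
  deltas=[0.15,0,0.1,0,0,0,-1,0,0,0.1,0,0,0,-1,0,0,0.1,0,0,0,-1,0,0,0.05,0,0,0,-1],
)

```text
t: 4.47
tcp_pos: [0.5052, -0.3201, 0.0238]
tcp_rot: [-3.141, 0.002, 0.29]
ft_force: [-6.0, -0.6, 13.9]
finger_gap: 0.0002
grasp_force: 7.4
```

step_arm(
  deltas=[0,0,0.08,0,0,0,-1],
)

```text
t: 4.55
tcp_pos: [0.5052, -0.3202, 0.0232]
tcp_rot: [3.142, 0.001, 0.29]
ft_force: [-10.6, 2.7, 41.0]
finger_gap: -0.0005
grasp_force: 21.1
```

step_arm(
  deltas=[0,0,0.08,0,0,0,-1],
)

```text
t: 4.63
tcp_pos: [0.5053, -0.3203, 0.0229]
tcp_rot: [3.141, 0.001, 0.29]
ft_force: [-13.9, 6.0, 56.9]
finger_gap: 0.0
grasp_force: 29.0
```

step_arm(
  deltas=[0,0,-0.5,0,0,0,-1,0,0,-1,0,0,0,-1,-1,0,-1,0,0,0,-1,-1,0,-1,0,0,0,-1,-1,0,-0.5,0,0,0,-1],
)

```text
t: 5.05
tcp_pos: [0.4493, -0.3372, 0.1022]
tcp_rot: [3.14, -0.002, 0.292]
ft_force: [-0.3, 0.4, -0.4]
finger_gap: -0.0001
grasp_force: 0.0
```

Run:
```python
from h import *
im,d=manip.snapshot("scene");im0=cv2.imread("pics/scene0.png")
f=lambda i:cv2.resize(i[122:162,305:345],(400,400),interpolation=cv2.INTER_CUBIC)
cv2.imwrite("pics/c5.png",np.hstack([f(im0),f(im)]))
s=manip.observe();print(s["tcp_pos"],s["ft_force"],s["t"])
```

```text
[ 0.44464457 -0.33919445  0.10312528] [-4.18562961 -0.6518761   1.41187597] 5.1
```

View pics/c5.png

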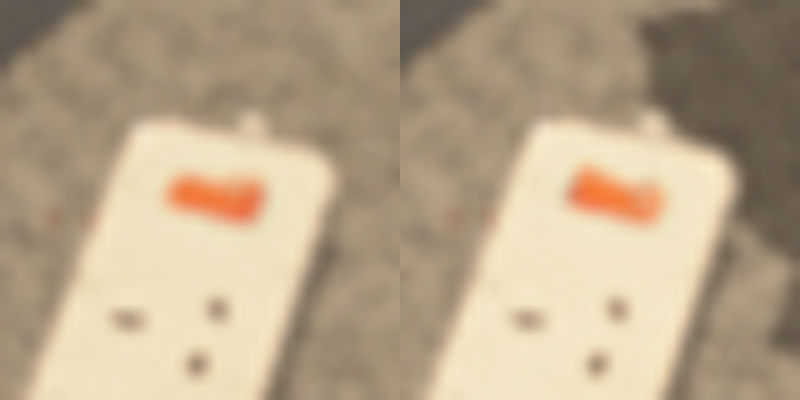

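The rocker has tipped over: at left its near (right) end stood up, and at right its far (left) end does, so it is on. Contact also shows the real tip is about 10 mm above the reported TCP. Next is blue at about (0.570, 0.042).

step_arm(
  deltas=[0.67,-0.97,-0.8,0,0,0,-1,0.67,-0.97,-0.8,0,0,0,-1,0.67,-0.97,-0.8,0,0,0,-1,0.67,-0.97,0,0,0,0,-1,0.67,-0.97,0,0,0,0,-1],
)

```text
t: 5.52
tcp_pos: [0.4863, -0.2239, 0.1493]
tcp_rot: [3.14, -0.002, 0.291]
ft_force: [0.1, 0.2, 0.1]
finger_gap: 0.0002
grasp_force: 0.0
```

step_arm(
  deltas=[0.67,-0.97,0,0,0,0,-1,0.67,-0.97,0,0,0,0,-1,0.67,-0.97,0,0,0,0,-1,0.67,-0.97,0,0,0,0,-1,0.67,-0.97,0,0,0,0,-1],
)

```text
t: 5.93
tcp_pos: [0.5221, -0.1112, 0.1482]
tcp_rot: [3.141, -0.0, 0.291]
ft_force: [-0.1, -0.5, -0.0]
finger_gap: 0.0002
grasp_force: 0.0
```

step_arm(
  deltas=[0.67,-0.97,0,0,0,0,-1,0.67,-0.97,0,0,0,0,-1,0.67,-0.97,0,0,0,0,-1,0.67,-0.97,0,0,0,0,-1,0.67,-0.97,0,0,0,0,-1],
)

```text
t: 6.35
tcp_pos: [0.5584, 0.001, 0.1481]
tcp_rot: [3.142, -0.0, 0.291]
ft_force: [-0.5, -0.3, 0.1]
finger_gap: 0.0002
grasp_force: 0.0
```

step_arm(
  deltas=[0.67,-0.97,0,0,0,0,-1,0.67,-0.97,0,0,0,0,-1,0,0,0,0,0,0,-1,0,0,0,0,0,0,-1],
)

```text
t: 6.68
tcp_pos: [0.5728, 0.0463, 0.1479]
tcp_rot: [-3.141, -0.0, 0.294]
ft_force: [0.3, -1.4, 0.1]
finger_gap: 0.0001
grasp_force: 0.0
```

step_arm(
  deltas=[-0.2,0.15,1,0,0,0,-1,0,0,1,0,0,0,-1,0,0,1,0,0,0,-1,0,0,0.5,0,0,0,-1],
)

```text
t: 7.02
tcp_pos: [0.5684, 0.0391, 0.0764]
tcp_rot: [3.141, 0.002, 0.29]
ft_force: [-0.4, -0.2, -0.1]
finger_gap: -0.0001
grasp_force: 0.0
```

Run:
```python
from h import *
o=[]
for c,(u,v) in(("top",(225,175)),("scene",(222,215))):
    im,d=manip.snapshot(c);o.append(cv2.resize(im[v-32:v+32,u-32:u+32],(400,400),interpolation=cv2.INTER_CUBIC))
cv2.imwrite("pics/c6.png",np.hstack(o))
s=manip.observe();print(s["tcp_pos"],s["ft_force"],s["t"])
```

```text
[0.56839024 0.03943494 0.07668247] [ 0.68794287 -0.10609076  0.64771463] 7.1167
```

View pics/c6.png

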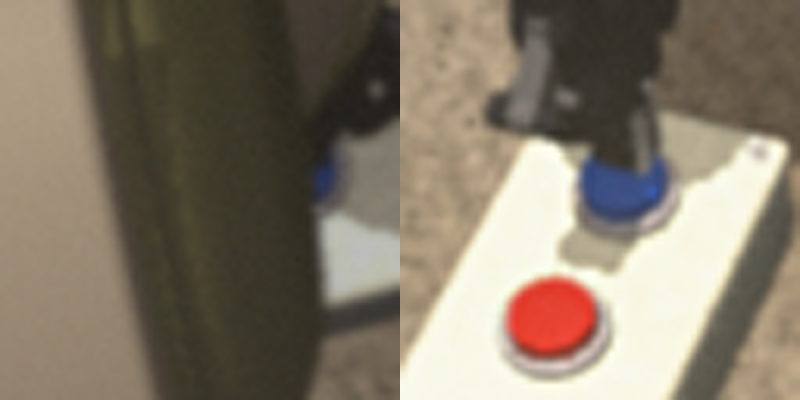

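In the scene half, the finger is just above the blue cap at (623,190), and red is clear below it. I'll press in small steps until it hits its stop.

step_arm(
  deltas=[0,-0.1,0.3,0,0,0,-1,0,0,0.2,0,0,0,-1,0,0,0.1,0,0,0,-1],
)

```text
t: 7.37
tcp_pos: [0.5693, 0.0425, 0.0664]
tcp_rot: [3.142, -0.001, 0.291]
ft_force: [0.2, -1.0, -0.5]
finger_gap: 0.0001
grasp_force: 0.0
```

step_arm(
  deltas=[0,0,0.1,0,0,0,-1,0,0,0.1,0,0,0,-1],
)

```text
t: 7.53
tcp_pos: [0.5693, 0.0425, 0.0626]
tcp_rot: [3.141, -0.001, 0.291]
ft_force: [-0.7, 1.0, 2.5]
finger_gap: 0.0002
grasp_force: 1.2
```

step_arm(
  deltas=[0,0,0.1,0,0,0,-1],
)

```text
t: 7.62
tcp_pos: [0.5693, 0.0425, 0.0605]
tcp_rot: [3.141, -0.001, 0.291]
ft_force: [-0.1, -0.4, 2.4]
finger_gap: -0.0001
grasp_force: 1.2
```

Contact came at about 0.064 with the expected 2.5 N, so I'll press on to the stop.

step_arm(
  deltas=[0,0,0.1,0,0,0,-1],
)

```text
t: 7.7
tcp_pos: [0.5694, 0.0425, 0.0587]
tcp_rot: [3.141, -0.001, 0.291]
ft_force: [-7.9, 0.3, 41.9]
finger_gap: 0.0
grasp_force: 20.8
```

step_arm(
  deltas=[0,0,0.08,0,0,0,-1],
)

```text
t: 7.78
tcp_pos: [0.5694, 0.0425, 0.0585]
tcp_rot: [3.142, -0.001, 0.291]
ft_force: [-10.8, 0.3, 51.8]
finger_gap: 0.0004
grasp_force: 25.7
```

step_arm(
  deltas=[0,0,0.04,0,0,0,-1],
)

```text
t: 7.87
tcp_pos: [0.5694, 0.0424, 0.0586]
tcp_rot: [3.142, -0.002, 0.291]
ft_force: [-10.0, -0.2, 49.5]
finger_gap: 0.0001
grasp_force: 25.1
```

Blue has bottomed out. I'll lift over red to green, 0.123 m along tool -y.

step_arm(
  deltas=[0,0,-1,0,0,0,-1,0,0,-1,0,0,0,-1,0,0,-1,0,0,0,-1,0.1,-1,0,0,0,0,-1,0,-1,0,0,0,0,-1],
)

```text
t: 8.28
tcp_pos: [0.5607, 0.0807, 0.1172]
tcp_rot: [3.141, -0.003, 0.288]
ft_force: [-0.3, 0.3, 0.3]
finger_gap: 0.0002
grasp_force: 0.0
```

step_arm(
  deltas=[0,-1,0,0,0,0,-1,0,-1,0,0,0,0,-1,0,-1,0,0,0,0,-1,0,-1,0,0,0,0,-1,0,-0.1,0,0,0,0,-1],
)

```text
t: 8.7
tcp_pos: [0.5347, 0.164, 0.1156]
tcp_rot: [-3.14, 0.0, 0.296]
ft_force: [-0.1, 0.3, -0.4]
finger_gap: -0.0003
grasp_force: 0.0
```

step_arm(
  deltas=[0,0,1,0,0,0,-1,0,0,0.8,0,0,0,-1,0,0,0,0,0,0,-1],
)

```text
t: 8.95
tcp_pos: [0.5347, 0.1593, 0.0775]
tcp_rot: [3.141, 0.004, 0.292]
ft_force: [0.1, -0.5, 0.8]
finger_gap: 0.0003
grasp_force: 0.0
```

Run:
```python
from h import *
im,d=manip.snapshot("scene");u,v=213,235;im=im[v-48:v+48,u-64:u+64]
cv2.imwrite("pics/c7.png",cv2.resize(im,(800,600),interpolation=cv2.INTER_CUBIC))
s=manip.observe();print(s["tcp_pos"],s["ft_force"],s["t"])
```

```text
[0.53511133 0.1591808  0.07864472] [0.97156925 1.50891456 0.5609697 ] 9.0
```

View pics/c7.png

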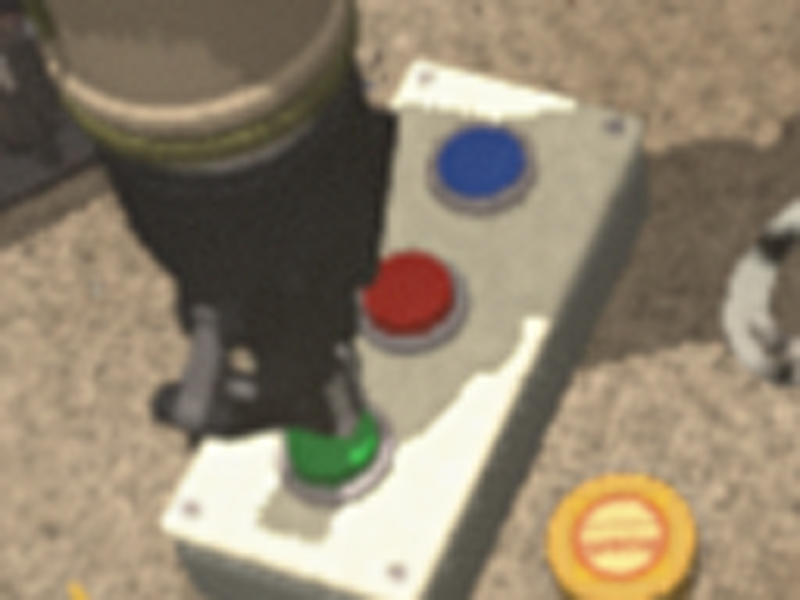

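Blue at (482,160) now sits lower in its bezel, and red is untouched. The finger is centred over green at (335,450), so I'll press.

step_arm(
  deltas=[0,-0.05,0.4,0,0,0,-1,0,0,0.2,0,0,0,-1,0,0,0.1,0,0,0,-1,0,0,0.1,0,0,0,-1],
)

```text
t: 9.33
tcp_pos: [0.5358, 0.1607, 0.0639]
tcp_rot: [-3.142, -0.0, 0.291]
ft_force: [-0.1, -0.1, 1.9]
finger_gap: 0.0
grasp_force: 0.8
```

step_arm(
  deltas=[0,0,0.1,0,0,0,-1],
)

```text
t: 9.42
tcp_pos: [0.5358, 0.1607, 0.0619]
tcp_rot: [3.142, -0.0, 0.291]
ft_force: [-0.6, -1.0, 3.0]
finger_gap: 0.0001
grasp_force: 1.2
```

step_arm(
  deltas=[0,0,0.1,0,0,0,-1],
)

```text
t: 9.5
tcp_pos: [0.5358, 0.1607, 0.06]
tcp_rot: [3.142, -0.0, 0.291]
ft_force: [-0.7, -0.3, 3.6]
finger_gap: 0.0002
grasp_force: 1.6
```

step_arm(
  deltas=[0,0,0.08,0,0,0,-1],
)

```text
t: 9.58
tcp_pos: [0.5358, 0.1607, 0.0585]
tcp_rot: [3.142, -0.0, 0.291]
ft_force: [-4.8, -1.1, 26.1]
finger_gap: 0.0003
grasp_force: 13.6
```

step_arm(
  deltas=[0,0,0,0,0,0,-1,0,0,0,0,0,0,-1,0,0,0,0,0,0,-1,0,0,0,0,0,0,-1,0,0,0,0,0,0,-1],
)

```text
t: 10.0
tcp_pos: [0.5358, 0.1607, 0.0589]
tcp_rot: [-3.142, -0.001, 0.291]
ft_force: [-3.1, -0.5, 11.2]
finger_gap: -0.0001
grasp_force: 5.4
```

```bash
python3 -c "
from rig import manip
print(manip.observe()['ft_force']);print(manip.finish_job())"
```

```text
[-3.09718048 -0.48186357 11.18809127]
the job is handed in; nothing more can be done
None
```

The job is handed in: rocker on, then blue in, then green held at its stop with about 11 N; red, tin, carton and tape were not touched (the verdict itself was not shown).

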